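# Shut the balance's draught shield and tare it

### The arm

A 7-joint arm with a two-finger parallel gripper is mounted at the origin on the work surface. World frame = base frame: x ahead of the robot, y to its left, z up, the work surface at z = 0. Lengths are in m, angles in degrees, forces in N, time in s.
With the tool pointing down it reaches from about 0.4 to 0.875 m from the base axis. Payload 19.3 kg.
Tool frame: the origin (TCP) lies at the very end of the fingers, on their centre line; the grasp point (between the pads) lies tcp_to_grasp behind it (tcp_to_grasp is the distance from the TCP to the grasp point, in m); x points along the fingers, z is the direction in which the jaws open and shut, and the axes are right-handed (so a half turn about x gives the same grasp; the last joint's range is limited). The gripper opens to 85 mm and grips with 20 to 120 N. Pads are 22 mm wide; open, the fingers measure 114 mm over their backs; the gripper's body (76 mm by 85 mm) begins 54 mm behind the grasp point. The pads swing forward as they close: fully open they stand 13 mm farther back than shut.
Start: joints at [62.785, 29.874, -2.08, 91.645, 1.215, 58.505, -6.463], TCP at [0.246, -0.574, 0.231] pointing down, gripper open.
Joint ranges: [-166.77, 166.77], [-17.47, 122.26], [-85.68, 81.53], [9.62, 139.38], [-72.42, 252.41], [9.2, 110.78], [-144.41, 144.41]. Speed limits (degrees/s): [108.29, 108.29, 136.94, 136.94, 172.46, 172.46, 172.46].

### API

Orientations are given as a 3x3 rotation matrix whose columns are the frame's x, y, z axes.
In Python, from workcell import observe, get_image, finish_job, tcp_to_grasp gives the robot as it stands.
- The arm moves only by the tool drive_tool, never from a script. Its arguments are lists of equal length, an entry for each row: "claw": the closure, from 0 (fully open) to 1 (shut); "xyz": the shift along the world's x, y, z in m, a list of three; "yaw": the turn about the world's z in rad. A call has 1 to 12 rows; each row shifts and turns the commanded pose from where the row before left it; what a row does not reach is not made up. A row lasts 1/10 s, in which the tool goes at most 50 mm and 8.59 degrees, less where a joint would pass 70% of its speed; a pose out of reach is approached as far as the arm can. A call is refused whole if a number of a shift passes 0.05 or a number of a turn 0.15, either way. A call with a gripper value outside its range is refused whole. The fingers move at their own pace and stop on an object; "squeeze" is the grip in N (left out, the last holds). Time passes only in rows, so rows that do not move let the fingers close. It gives the time, the measured TCP pose, the force and the opening at its end, in the units of the state.
- observe(): the state, without advancing time (a new reading comes with each control period).
- get_image(name): name is "scene" or "top" or "wrist"; returns a dict with "color" (480x640x3 uint8, red, green, blue), "range_z" (480x640 float32, m along the optical axis (not along the pixel's ray), 0 where there is no reading), "K" (3x3 intrinsics, pixels), "pose" (4x4, takes a point from camera to world coordinates); the wrist camera has in their place "mount" (4x4, takes a point from camera to tool coordinates, whose origin is the TCP and whose axes are the tool frame's). Camera axes: x right, y up, looking along -z (the intrinsics and any distortion apply to the point x, -y, -z); pixel columns grow to the right and rows downward; lengths in m; the calibration is good to about 2 mm. A picture is of the moment at which its call begins: read the wrist's pose just before it.
- finish_job(): hands the job in, once; it reports no verdict.
The state is a dict: "time": time; "joints": joint angles; "dq": joint speeds; "joint_efforts": joint torques, N m; "tool_pos": TCP position; "tcp_rot": TCP orientation; "wrist_force": force on the tool from outside, world axes, zero at the start; "ft_torque": the same for the moment, N m; "gripper_width": opening from 0.0 (shut) to 1.0 (fully open).
Only numpy, scipy, OpenCV 4.12 (cv2) and the standard library are available. Lean on these libraries where they do the work, as an engineer would, in place of code of your own. Each camera call takes 0.05 s, during which the arm holds its last target. There are 200 camera calls.

### The job

Get the laboratory balance ready to weigh: with the fingertips push both of its sliding glass side doors fully shut, and only then press the large round tare key right down and let it come up again. Just push: do not pinch the door handles, do not press the small power key, and leave the crucible on the pan and everything standing around the balance where it is.

Things in the scene. Friction and masses are not known exactly. Their poses are not given: they have to be found in the camera images.
- balance: White balance fixed to the bench, 360 (x) x 200 (y) mm, base top 50 mm high. Origin on the bench, z up, -x points from chamber to control panel, roughly at the robot. In its frame (mm): panel x -170 to -72 with a display and two keys; glass chamber x -72 to 100, then white rear housing to 190, both y -82 to 82 and up to 152 high. The doors run outside at y = +-89 (outer face +-91).
- door_left (a joint): Sliding glass door on the balance's left side (+y side of the balance). Metres open: 0 = fully shut, 0.09 = fully open. It shuts by sliding along the balance's -x, towards the robot, against about 1.5 N of friction plus light damping; it stays where it is left and meets a hard stop at 0.
- door_left_push (a point): Centre of the rear face (+x face, away from the robot) of the left door's handle, the face to push on along the balance's -x; moves with the door: at joint value q it is at (-0.037 + q, +0.109, 0.1245) in the balance's frame. It is 18 mm outside the glass and 18 mm inside the handle's free outer edge. The space outside the glass is empty for 50 mm, from z = 0.05 up.
- door_left_handle (a point): Centre of the left door's handle; moves with the door. The handle is a grey upright fin near the door's front edge, standing out sideways 36 mm from the glass, 16 mm thick along the balance's x, 45 mm tall (z = 0.102 to 0.147). It must not be pinched, i.e. pressed on its front (-x) and rear (+x) faces at once.
- door_right (a joint): Sliding glass door on the balance's right side (-y side of the balance). Metres open: 0 = fully shut, 0.09 = fully open. It shuts by sliding along the balance's -x, towards the robot, against about 1.5 N of friction plus light damping; it stays where it is left and meets a hard stop at 0.
- door_right_push (a point): Centre of the rear face (+x face, away from the robot) of the right door's handle, the face to push on along the balance's -x; moves with the door: at joint value q it is at (-0.037 + q, -0.109, 0.1245) in the balance's frame. It is 18 mm outside the glass and 18 mm inside the handle's free outer edge. The space outside the glass is empty for 50 mm, from z = 0.05 up.
- door_right_handle (a point): Centre of the right door's handle; moves with the door. The handle is a grey upright fin near the door's front edge, standing out sideways 36 mm from the glass, 16 mm thick along the balance's x, 45 mm tall (z = 0.102 to 0.147). It must not be pinched, i.e. pressed on its front (-x) and rear (+x) faces at once.
- tare (a joint): Travel of the tare key: 0 = up, 0.006 m = right down, at about 5 N; a spring brings it back up. It counts as pressed beyond 0.004.
- tare_top (a point): Centre of the top face of the tare key: the large round white key, 28 mm across, in a flat grey collar 44 mm across, on the right (-y) half of the control panel; top at z = 0.068 when up, 18 mm above the panel and 6 mm above its collar; pressed straight down. At (-0.135, -0.06) in the balance's frame; the chamber's front glass (151 mm high) begins 63 mm further back.
- power (a joint): Travel of the power key, 0 = up, 0.006 m = down. Do not press it.
- power_top (a point): Centre of the top of the power key: small round white key, 12 mm across, on the left (+y) half of the panel, 120 mm from the tare key. Leave it alone.
- crucible: White ceramic crucible, 42 mm across, 36 mm high, loose on the pan inside the chamber; origin at the centre of its underside. Leave it.
- beaker: Clear beaker, 66 mm across, 80 mm high, left of the balance; origin under its centre. Leave it.
- weights: Wooden box of weights, 100 x 65 x 40 mm, right of the control panel; origin under its centre. Leave it.
- spatula: Thin steel laboratory spatula, 170 mm long, 7 mm high, lying on the bench left of the control panel along its own x; origin near its middle. Leave it.
- reagent: White plastic bottle with a blue cap, 58 mm across, 140 mm high, left of the balance behind the beaker; origin under its centre. Leave it.
- tips: Box of pipette tips, grey with a clear lid, 100 x 75 x 62 mm, right of the balance behind the weights; origin under its centre. Leave it.

How it is judged:
By the outcome, as a careful person would: the job done as asked, in the order asked, and still so for the second after the job is handed in, with the robot touching nothing.
It also fails if it takes over 58 s, if anything falls off the work surface, if the arm or the gripper's body presses on something with over 40 N, if the wrist force passes 120 N, or if a joint passes its speed limit or range.

## Working session

There is one attempt and no reset: what is moved stays moved. The work goes in short steps, Python scripts to look and compute and a tool call to move; the robot and the scene stay as the last step left them, time stands still between calls to the robot, and variables do not carry over. Pictures are saved under pics/ and viewed, about 8 in all and at most 12, crops included, and the job is handed in when it is done.

Besides the shell and the picture viewer there is one more tool, called after "Emit:" in YAML: its name, and indented under it one key for each argument. drive_tool: Moves the arm, as the interface text tells. Its arguments: {"type":"object","properties":{"claw":{"type":"array"},"xyz":{"type":"array"},"yaw":{"type":"array"},"squeeze":{"type":"number"}},"required":["claw","xyz","yaw"]}

```bash
mkdir -p pics; cat > h.py <<'E'
import numpy as np, cv2
from workcell import observe, get_image, finish_job, tcp_to_grasp
def snap(n,tag):
    im=get_image(n); cv2.imwrite(f'pics/{tag}.png',im['color'][:,:,::-1]); np.savez(f'pics/{tag}.npz',**im); return im
def pts(im):
    """world xyz for every pixel from depth (no-distortion model)"""
    K=im['K'];z=im['range_z'];v,u=np.mgrid[0:z.shape[0],0:z.shape[1]]
    p=np.stack([(u-K[0,2])/K[0,0]*z,-(v-K[1,2])/K[1,1]*z,-z],-1)
    T=im['pose'];return p@T[:3,:3].T+T[:3,3]
def ray(im,u,v,h):
    K=im['K'];T=im['pose'];d=T[:3,:3]@np.array([(u-K[0,2])/K[0,0],-(v-K[1,2])/K[1,1],-1]);o=T[:3,3]
    return o+d*(h-o[2])/d[2]
E
python3 - <<'E'
from h import *
s=observe();print({k:np.round(v,3).tolist() for k,v in s.items()},tcp_to_grasp)
for n in('top','scene'):
    im=snap(n,n+'0');print(n,im.keys(),im['K'].round(1).tolist(),im['pose'].round(3).tolist())
E
```

```text
{'time': 0.0, 'joints': [62.785, 29.91, -2.082, 91.674, 1.216, 58.504, -6.463], 'dq': [0.04, -0.031, -0.003, -0.009, 0.034, -0.028, -0.001], 'joint_efforts': [-0.001, -92.712, 1.979, -36.994, 0.018, 0.008, -0.0], 'tool_pos': [0.246, -0.574, 0.231], 'tcp_rot': [[-0.001, 0.919, 0.394], [0.001, 0.394, -0.919], [-1.0, -0.0, -0.001]], 'wrist_force': [0.056, -0.244, -0.35], 'ft_torque': [0.027, 0.02, -0.005], 'gripper_width': 0.997} 0.0187
top dict_keys(['color', 'range_z', 'K', 'pose']) [[517.9, 0.0, 318.6], [0.0, 517.9, 237.8], [0.0, 0.0, 1.0]] [[-0.021, 0.971, -0.237, 0.347], [-1.0, -0.02, 0.006, 0.013], [0.001, 0.237, 0.971, 1.008], [0.0, 0.0, 0.0, 1.0]]
scene dict_keys(['color', 'range_z', 'K', 'pose']) [[467.3, 0.0, 320.8], [0.0, 467.3, 239.8], [0.0, 0.0, 1.0]] [[-0.981, 0.128, -0.143, 0.444], [-0.192, -0.719, 0.668, 0.555], [-0.018, 0.683, 0.73, 0.66], [0.0, 0.0, 0.0, 1.0]]
```

View pics/top0.png

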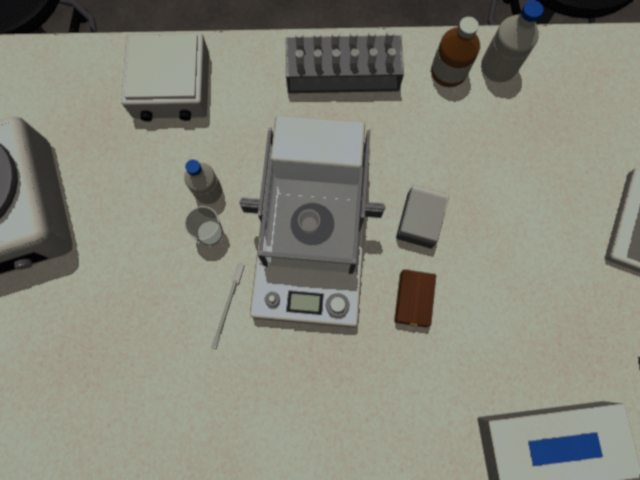

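View pics/scene0.png

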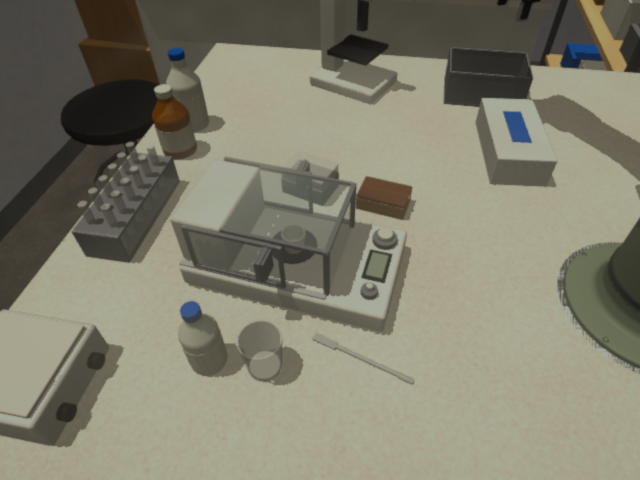

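The top view shows the balance upright in the image: tare key near (338,305), power key (272,299), left handle (250,205), right handle (374,210). The beaker and bottle are left of it, with the weights and tips on the right.

```bash
python3 - <<'E'
from h import *
im=dict(np.load('pics/top0.npz'));P=pts(im);c=im['color']
print('bench z',np.median(P[350:450,100:200,2]))
g=cv2.cvtColor(c,cv2.COLOR_RGB2GRAY)
# roof of the housing
m=((abs(P[...,2]-.152)<.006)&(g>150)).astype(np.uint8); m[:, :240]=0;m[:,400:]=0;m[:100]=0
cs,_=cv2.findContours(m,cv2.RETR_EXTERNAL,cv2.CHAIN_APPROX_NONE);k=max(cs,key=cv2.contourArea)
q=np.array([ray(im,*p[0],.152)[:2] for p in k],np.float32);r=cv2.minAreaRect(q);print('roof',r, 'px',cv2.boundingRect(k))
# base top
m=((abs(P[...,2]-.05)<.008)).astype(np.uint8);m[:250]=0;m[:,:240]=0;m[:,375:]=0
cs,_=cv2.findContours(m,cv2.RETR_EXTERNAL,cv2.CHAIN_APPROX_NONE);k=max(cs,key=cv2.contourArea)
q=np.array([ray(im,*p[0],.05)[:2] for p in k],np.float32);print('panel',cv2.minAreaRect(q),cv2.boundingRect(k))
# handles by depth
for n,(a,b) in dict(L=(238,262),R=(364,388)).items():
    sub=P[190:225,a:b]; g2=(sub[...,2]>.135)&(sub[...,2]<.156);v,u=np.nonzero(g2);print(n,g2.sum(),u.min()+a,u.max()+a,v.min()+190,v.max()+190,sub[g2].mean(0).round(4))
    print(np.round(sub[::2,::3,2],3))
for n,(a,b) in dict(tare=(338,305),power=(272,299)).items(): print(n,ray(im,a,b,.068),P[b,a])
cv2.imwrite('pics/crop.png',cv2.resize(c[180:335,225:400,::-1],None,fx=4,fy=4*.96,interpolation=cv2.INTER_CUBIC)[:600])
E
```

```text
bench z -0.00034409488734477023
roof ((0.7364731431007385, 0.0057014524936676025), (0.1573341339826584, 0.08382798731327057), 83.8383560180664) px (272, 115, 91, 50)
panel ((0.4943767786026001, 0.0315459668636322), (0.19867996871471405, 0.1432580053806305), 83.77232360839844) (250, 250, 113, 76)
L 271 239 261 190 224 [0.6209 0.1217 0.1459]
[[ 0.003  0.     0.001 -0.    -0.002 -0.001  0.001 -0.001]
 [-0.002  0.003 -0.    -0.    -0.001 -0.001  0.002  0.   ]
 [ 0.001  0.    -0.004 -0.003  0.002 -0.002 -0.001 -0.001]
 [ 0.     0.001 -0.002  0.     0.002 -0.002  0.002  0.   ]
 [-0.001  0.145  0.143  0.146  0.144  0.144 -0.    -0.002]
 [ 0.004  0.148  0.148  0.147  0.149  0.147  0.144  0.151]
 [-0.001  0.146  0.149  0.147  0.148  0.148  0.15   0.15 ]
 [-0.001  0.146  0.145  0.146  0.149  0.145  0.146  0.147]
 [ 0.002  0.14   0.145  0.144  0.148  0.145  0.145  0.148]
 [ 0.001  0.002  0.13   0.13   0.135  0.133  0.137  0.147]
 [ 0.001 -0.001  0.118  0.118  0.123  0.122  0.126  0.149]
 [ 0.     0.     0.105  0.105  0.109  0.11   0.112  0.149]
 [ 0.    -0.001 -0.001 -0.003 -0.001  0.002  0.001
[... 869 characters left out ...]
 0.147 -0.001]
 [ 0.148  0.14   0.146  0.147  0.146  0.146  0.144 -0.002]
 [ 0.15   0.143  0.144  0.145  0.145  0.146  0.145  0.002]
 [ 0.15   0.132  0.135  0.133  0.137  0.136  0.142  0.002]
 [ 0.149  0.122  0.124  0.121  0.126  0.127  0.113 -0.001]
 [ 0.148  0.108  0.109  0.112  0.112  0.113 -0.001 -0.004]
 [ 0.048 -0.002 -0.002  0.001 -0.001  0.    -0.003  0.001]
 [ 0.045 -0.    -0.002 -0.003 -0.001 -0.002  0.002  0.001]
 [ 0.045  0.002 -0.001 -0.    -0.002 -0.    -0.003 -0.   ]
 [ 0.045 -0.001  0.004  0.002 -0.004  0.001  0.001 -0.003]]
tare [ 0.4499981 -0.025314   0.068    ] [ 0.44943803 -0.02510806  0.07308675]
power [0.46335387 0.09413476 0.068     ] [0.46283682 0.09377441 0.07215911]
```

View pics/crop.png

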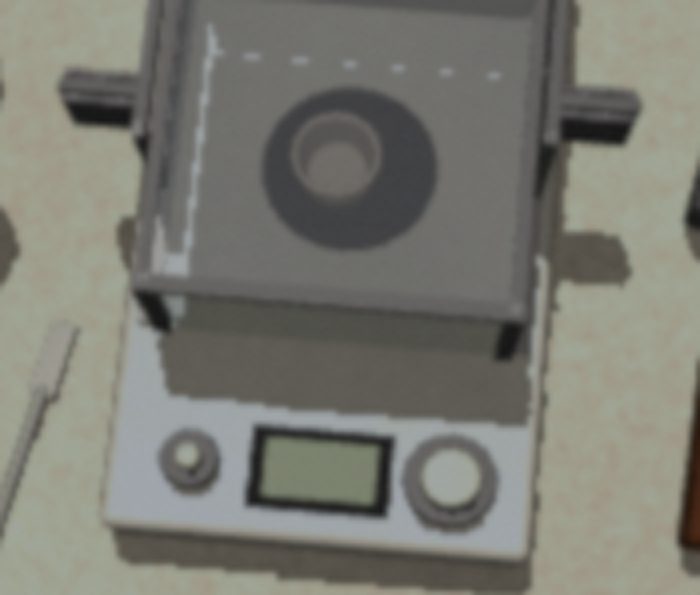

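```bash
python3 - <<'E'
from h import *
im=dict(np.load('pics/top0.npz'));P=pts(im);c=im['color']
hsv=cv2.cvtColor(c,cv2.COLOR_RGB2HSV);g=cv2.cvtColor(c,cv2.COLOR_RGB2GRAY)
def key(u,v,r):
    # bright blob inside collar
    t=g[v-r:v+r+1,u-r:u+r+1];_,m=cv2.threshold(t,0,255,cv2.THRESH_OTSU)
    n,l,st,ce=cv2.connectedComponentsWithStats(m);i=l[r,r];print(st[i]);return ce[i]+[u-r,v-r]
ta=ray(im,*key(338,305,10),.068);po=ray(im,*key(271,298,6),.066)
yaw=np.arctan2(ta[0]-po[0],-(ta[1]-po[1]));print(ta,po,'yaw',np.degrees(yaw),'dist',np.hypot(*(ta-po)[:2]))
yaw=np.radians(-6.25);X=np.array([np.cos(yaw),np.sin(yaw)]);Y=np.array([-X[1],X[0]])
print('origin from tare',ta[:2]+.135*X+.06*Y,'from power',po[:2]+.135*X-.06*Y,'roof',np.array([.7365,.0057])-.145*X)
O=(ta[:2]+.135*X+.06*Y+np.array([.7365,.0057])-.145*X)/2;print('O',O)
L=np.stack([(P[...,:2]-O)@X,(P[...,:2]-O)@Y],-1)
for n,s in(('L',1),('R',-1)):
    m=(abs(P[...,2]-.147)<.005)&(L[...,1]*s>.096)&(L[...,1]*s<.14)&(abs(L[...,0])<.08)
    v,u=np.nonzero(m);q=np.array([ray(im,a,b,.147)[:2] for a,b in zip(u,v)])-O
    q=np.stack([q@X,q@Y],-1);lo,hi=np.percentile(q,[3,97],axis=0);print(n,m.sum(),'local lo/hi',lo.round(4),hi.round(4),'q',(lo+hi)[0]/2+.045)
    for qq in((lo+hi)[0]/2+.008,-.037): print(' push world',O+qq*X+s*.109*Y)
w=get_image('wrist');print(w['mount'].round(3).tolist())
E
```

```text
[  3   2  14  14 161]
[ 4  3  5  6 26]
[ 0.45248039 -0.02419486  0.068     ] [0.46601779 0.09591864 0.066     ] yaw -6.430390921717936 dist 0.1208739560644329
origin from tare [0.59321001 0.02075149] from power [0.59368339 0.02157823] roof [0.59236183 0.0214857 ]
O [0.59278592 0.02111859]
L 154 local lo/hi [0.011  0.0967] [0.0266 0.1246] q 0.06376218433102412
 push world [0.63125553 0.12655722]
 push world [0.56787232 0.13349881]
R 156 local lo/hi [ 0.0219 -0.1246] [ 0.0375 -0.097 ] q 0.07469846608617756
 push world [ 0.61839383 -0.09133766]
 push world [ 0.54413935 -0.08320547]
[[0.0, 0.271, -0.963, -0.143], [0.0, 0.963, 0.271, 0.07], [1.0, -0.0, 0.0, -0.0], [0.0, 0.0, 0.0, 1.0]]
```

Three estimates of the balance origin agree within 1.5 mm, at yaw of about -6.3°. The doors are open by about 64 mm (left) and 75 mm (right). I'll start with the right door: shut the fingers, turn the jaws along the balance's x, and move above the spot behind the handle.

Emit:
drive_tool:
  claw: [1, 1, 1, 1, 1, 1, 1, 1, 1, 1, 1, 1]
  xyz:
    - [0.0343, 0.0397, 0]
    - [0.0343, 0.0397, 0]
    - [0.0343, 0.0397, 0]
    - [0.0343, 0.0397, 0]
    - [0.0343, 0.0397, 0]
    - [0.0343, 0.0397, 0]
    - [0.0343, 0.0397, 0]
    - [0.0343, 0.0397, 0]
    - [0.0343, 0.0397, 0]
    - [0.0343, 0.0397, 0]
    - [0.0343, 0.0397, 0]
    - [0.0343, 0.0397, 0]
  yaw: [0.096, 0.096, 0.096, 0.096, 0.096, 0.096, 0.096, 0.096, 0.096, 0.096, 0.096, 0]
  squeeze: 20

```text
time: 1.35
tool_pos: [0.6393, -0.119, 0.2311]
tcp_rot: [[-0.0, 0.107, 0.994], [0.0, 0.994, -0.107], [-1.0, 0.0, -0.0]]
wrist_force: [-0.0, -0.1, -0.1]
gripper_width: 0.0
```

Emit:
drive_tool:
  claw: [1, 1, 1]
  xyz:
    - [0, 0, 0]
    - [0, 0, 0]
    - [0, 0, 0]
  yaw: [0, 0, 0]

```text
time: 1.65
tool_pos: [0.6378, -0.1215, 0.231]
tcp_rot: [[-0.001, 0.111, 0.994], [-0.001, 0.994, -0.111], [-1.0, -0.001, -0.001]]
wrist_force: [0.3, -0.6, -0.2]
gripper_width: 0.001
```

```bash
python3 - <<'E'
from h import *
s=observe();print({k:np.round(s[k],4).tolist() for k in('time','tool_pos','tcp_rot','wrist_force','gripper_width','joints')})
im=snap('wrist','w1');snap('scene','s1')
a=cv2.imread('pics/w1.png');b=cv2.imread('pics/s1.png')
cv2.imwrite('pics/ws1.png',np.hstack([cv2.resize(a,(400,300)),b[120:420,100:500]]))
E
```

```text
{'time': 1.65, 'tool_pos': [0.6378, -0.1215, 0.231], 'tcp_rot': [[-0.0008, 0.111, 0.9938], [-0.0006, 0.9938, -0.111], [-1.0, -0.0007, -0.0007]], 'wrist_force': [0.312, -0.6292, -0.1855], 'gripper_width': 0.0006, 'joints': [19.6189, 33.4469, -21.8512, 86.8664, 13.4331, 62.3247, -11.5947]}
```

View pics/ws1.png

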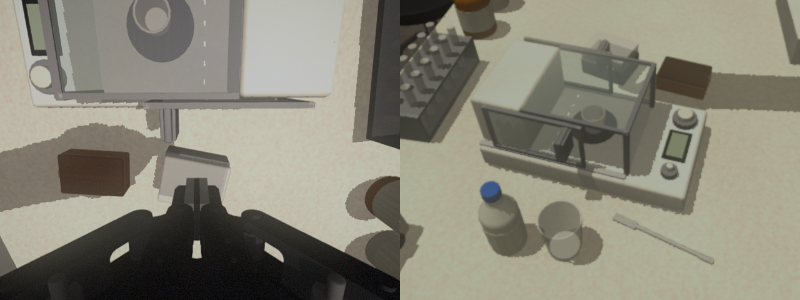

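The fingers are shut and aligned, just right of and behind the right handle, which is at about (168,125) in the wrist view. The scene is undisturbed. The speed-limited rows lost about 20 mm, so I'll correct that and then descend.

Emit:
drive_tool:
  claw: [1, 1, 1, 1, 1, 1, 1, 1, 1, 1, 1]
  xyz:
    - [0.01, 0.012, 0]
    - [0.01, 0.012, 0]
    - [0, 0, 0]
    - [0, 0, -0.02]
    - [0, 0, -0.02]
    - [0, 0, -0.02]
    - [0, 0, -0.02]
    - [0, 0, -0.02]
    - [0, 0, -0.019]
    - [0, 0, 0]
    - [0, 0, 0]
  yaw: [0, 0, 0, 0, 0, 0, 0, 0, 0, 0, 0]

```text
time: 2.85
tool_pos: [0.6586, -0.0962, 0.1127]
tcp_rot: [[-0.0, 0.11, 0.994], [0.0, 0.994, -0.11], [-1.0, 0.0, -0.0]]
wrist_force: [0.3, 0.8, 0.0]
gripper_width: -0.0
```

```bash
cat >> h.py <<'E'
O=np.array([.5928,.0211]);ya=np.radians(-6.3);X=np.array([np.cos(ya),np.sin(ya)]);Y=np.array([-X[1],X[0]])
def loc():
    s=observe();p=np.array(s['tool_pos']);f=np.array(s['wrist_force']);d=p[:2]-O
    print('t',s['time'],'local',(d@X).round(4),(d@Y).round(4),'z',p[2].round(4),'F local',(f[:2]@X).round(2),(f[:2]@Y).round(2),f[2].round(2));return s
def handles():
    """Door openings from the top view."""
    im=get_image('top');P=pts(im);L=np.stack([(P[...,:2]-O)@X,(P[...,:2]-O)@Y],-1)
    for n,s in(('L',1),('R',-1)):
        m=(abs(P[...,2]-.147)<.005)&(L[...,1]*s>.098)&(L[...,1]*s<.126)&(abs(L[...,0])<.1)
        a=L[...,0][m];print(n,m.sum(),'x range',np.percentile(a,[3,97]).round(4),'q~',(np.median(a)+.045).round(4))
    return im
E
python3 -c "
from h import *
loc()
s=observe();w=get_image('wrist');T=np.eye(4);T[:3,:3]=s['tcp_rot'];T[:3,3]=s['tool_pos'];w['pose']=T@w['mount'];P=pts(w)
L=np.stack([(P[...,:2]-O)@X,(P[...,:2]-O)@Y],-1)
m=(abs(P[...,2]-.147)<.004)&(L[...,1]<-.097)&(L[...,1]>-.14)&(L[...,0]<.05)&(L[...,0]>-.06)
print(m.sum(),np.percentile(L[m],[2,98],axis=0))"
```

```text
t 2.85 local 0.0783 -0.1094 z 0.1127 F local 0.25 0.82 0.02
1811 [[ 0.02456433 -0.11352365]
 [ 0.03991167 -0.09723411]]
```

Emit:
drive_tool:
  claw: [1, 1, 1, 1, 1, 1, 1, 1, 1, 1, 1]
  xyz:
    - [-0.01, 0.0011, 0]
    - [-0.01, 0.0011, 0]
    - [-0.01, 0.0011, 0]
    - [-0.01, 0.0011, 0]
    - [-0.01, 0.0011, 0]
    - [-0.01, 0.0011, 0]
    - [-0.01, 0.0011, 0]
    - [-0.01, 0.0011, 0]
    - [-0.01, 0.0011, 0]
    - [-0.004, 0.0004, 0]
    - [0, 0, 0]
  yaw: [0, 0, 0, 0, 0, 0, 0, 0, 0, 0, 0]

```text
time: 4.0
tool_pos: [0.5637, -0.0862, 0.1122]
tcp_rot: [[-0.001, 0.11, 0.994], [-0.0, 0.994, -0.11], [-1.0, -0.0, -0.001]]
wrist_force: [0.4, -0.3, -0.3]
gripper_width: 0.001
```

```bash
python3 -c "
from h import *
loc();handles()"
```

```text
t 4.0 local -0.0172 -0.1098 z 0.1122 F local 0.39 -0.3 -0.28
L 141 x range [0.0118 0.027 ] q~ 0.0636
R 12 x range [-0.0477 -0.0306] q~ 0.0063
```

Emit:
drive_tool:
  claw: [1, 1, 1]
  xyz:
    - [-0.002, 0.0002, 0]
    - [-0.002, 0.0002, 0]
    - [0, 0, 0]
  yaw: [0, 0, 0]

```text
time: 4.35
tool_pos: [0.5602, -0.0857, 0.1122]
tcp_rot: [[-0.0, 0.11, 0.994], [0.0, 0.994, -0.11], [-1.0, 0.0, -0.0]]
wrist_force: [-0.7, 0.9, -0.1]
gripper_width: 0.005
```

Emit:
drive_tool:
  claw: [1, 1, 1]
  xyz:
    - [-0.002, 0.0002, 0]
    - [0, 0, 0]
    - [0, 0, 0]
  yaw: [0, 0, 0]

```text
time: 4.65
tool_pos: [0.5583, -0.0855, 0.1123]
tcp_rot: [[-0.0, 0.11, 0.994], [0.0, 0.994, -0.11], [-1.0, 0.0, -0.0]]
wrist_force: [0.5, 0.1, -0.5]
gripper_width: 0.005
```

Emit:
drive_tool:
  claw: [1, 1, 1]
  xyz:
    - [-0.002, 0.0002, 0]
    - [0, 0, 0]
    - [0, 0, 0]
  yaw: [0, 0, 0]

```text
time: 4.95
tool_pos: [0.5581, -0.0854, 0.1125]
tcp_rot: [[0.004, 0.11, 0.994], [0.0, 0.994, -0.11], [-1.0, 0.001, 0.004]]
wrist_force: [13.6, -1.3, -9.7]
gripper_width: -0.004
```

The door met its hard stop with 13.6 N, at local x -0.023 against the -0.0225 expected. Next: back off, lift, and cross to the left door.

Emit:
drive_tool:
  claw: [1, 1, 1, 1, 1, 1, 1, 1, 1]
  xyz:
    - [0.01, -0.0011, 0]
    - [0.01, -0.0011, 0]
    - [0.01, -0.0011, 0]
    - [0, 0, 0.02]
    - [0, 0, 0.02]
    - [0, 0, 0.02]
    - [0, 0, 0.02]
    - [0, 0, 0.02]
    - [0, 0, 0]
  yaw: [0, 0, 0, 0, 0, 0, 0, 0, 0]

```text
time: 5.85
tool_pos: [0.5879, -0.0887, 0.2148]
tcp_rot: [[0.003, 0.11, 0.994], [-0.0, 0.994, -0.11], [-1.0, 0.0, 0.003]]
wrist_force: [0.3, -0.5, 0.3]
gripper_width: -0.001
```

Emit:
drive_tool:
  claw: [1, 1, 1, 1, 1, 1, 1, 1, 1, 1, 1, 1]
  xyz:
    - [0.0085, 0.0213, 0]
    - [0.0085, 0.0213, 0]
    - [0.0085, 0.0213, 0]
    - [0.0085, 0.0213, 0]
    - [0.0085, 0.0213, 0]
    - [0.0085, 0.0213, 0]
    - [0.0085, 0.0213, 0]
    - [0.0085, 0.0213, 0]
    - [0.0085, 0.0213, 0]
    - [0.0085, 0.0213, 0]
    - [0, 0, 0]
    - [0, 0, 0]
  yaw: [0, 0, 0, 0, 0, 0, 0, 0, 0, 0, 0, 0]

```text
time: 7.05
tool_pos: [0.6713, 0.1245, 0.2114]
tcp_rot: [[-0.001, 0.109, 0.994], [-0.0, 0.994, -0.109], [-1.0, -0.0, -0.001]]
wrist_force: [0.5, -0.5, 0.1]
gripper_width: 0.002
```

```bash
python3 -c "
from h import *
loc();handles()"
```

```text
t 7.05 local 0.0666 0.1113 z 0.2114 F local 0.55 -0.47 0.06Traceback (most recent call last):
  File "<string>", line 3, in <module>
    loc();handles()
          ~~~~~~~^^
  File "h.py", line 22, in handles
    a=L[...,0][m];print(n,m.sum(),'x range',np.percentile(a,[3,97]).round(4),'q~',(np.median(a)+.045).round(4))
                                            ~~~~~~~~~~~~~^^^^^^^^^^
    return _quantile_unchecked(
        a, q, axis, out, overwrite_input, method, keepdims, weights)
    return _ureduce(a,
                    func=_quantile_ureduce_func,
    ...<5 lines>...
                    overwrite_input=overwrite_input,
                    method=method)
    r = func(a, **kwargs)
    result = _quantile(arr,
                       quantiles=q,
    ...<2 lines>...
                       out=out,
                       weights=wgt)
    slices_having_nans = np.isnan(arr[-1, ...])
                                  ~~~^^^^^^^^^
IndexError: index -1 is out of bounds for axis 0 with size 0
```

Emit:
drive_tool:
  claw: [1, 1, 1, 1, 1, 1, 1]
  xyz:
    - [0, 0, -0.02]
    - [0, 0, -0.02]
    - [0, 0, -0.02]
    - [0, 0, -0.02]
    - [0, 0, -0.02]
    - [0, 0, 0]
    - [0, 0, 0]
  yaw: [0, 0, 0, 0, 0, 0, 0]

```text
time: 7.8
tool_pos: [0.6715, 0.1236, 0.1127]
tcp_rot: [[-0.0, 0.111, 0.994], [-0.0, 0.994, -0.111], [-1.0, -0.0, -0.0]]
wrist_force: [0.8, -0.3, 0.4]
gripper_width: -0.004
```

Emit:
drive_tool:
  claw: [1, 1, 1, 1, 1, 1, 1, 1, 1, 1]
  xyz:
    - [-0.01, 0.0011, 0]
    - [-0.01, 0.0011, 0]
    - [-0.01, 0.0011, 0]
    - [-0.01, 0.0011, 0]
    - [-0.01, 0.0011, 0]
    - [-0.01, 0.0011, 0]
    - [-0.01, 0.0011, 0]
    - [-0.01, 0.0011, 0]
    - [-0.003, 0.0003, 0]
    - [0, 0, 0]
  yaw: [0, 0, 0, 0, 0, 0, 0, 0, 0, 0]

```text
time: 8.8
tool_pos: [0.5878, 0.1335, 0.1123]
tcp_rot: [[-0.001, 0.109, 0.994], [-0.0, 0.994, -0.109], [-1.0, -0.0, -0.001]]
wrist_force: [0.3, -0.2, 0.1]
gripper_width: -0.001
```

```bash
python3 -c "
from h import *
loc()"
```

```text
t 8.8 local -0.0173 0.1112 z 0.1123 F local 0.31 -0.2 0.08
```

Emit:
drive_tool:
  claw: [1, 1, 1, 1]
  xyz:
    - [-0.002, 0.0002, 0]
    - [-0.002, 0.0002, 0]
    - [0, 0, 0]
    - [0, 0, 0]
  yaw: [0, 0, 0, 0]

```text
time: 9.2
tool_pos: [0.5843, 0.1338, 0.1122]
tcp_rot: [[-0.0, 0.11, 0.994], [-0.0, 0.994, -0.11], [-1.0, -0.0, -0.0]]
wrist_force: [0.1, 0.7, -0.2]
gripper_width: 0.0
```

Emit:
drive_tool:
  claw: [1, 1, 1]
  xyz:
    - [-0.002, 0.0002, 0]
    - [0, 0, 0]
    - [0, 0, 0]
  yaw: [0, 0, 0]

```text
time: 9.5
tool_pos: [0.5823, 0.134, 0.1123]
tcp_rot: [[-0.0, 0.11, 0.994], [-0.0, 0.994, -0.11], [-1.0, -0.0, -0.0]]
wrist_force: [0.5, 0.1, 0.4]
gripper_width: -0.004
```

Emit:
drive_tool:
  claw: [1, 1, 1]
  xyz:
    - [-0.0015, 0.0002, 0]
    - [0, 0, 0]
    - [0, 0, 0]
  yaw: [0, 0, 0]

```text
time: 9.8
tool_pos: [0.5821, 0.134, 0.1124]
tcp_rot: [[0.002, 0.11, 0.994], [0.0, 0.994, -0.11], [-1.0, 0.001, 0.002]]
wrist_force: [9.8, -0.8, -7.1]
gripper_width: 0.0
```

Emit:
drive_tool:
  claw: [1, 1, 1, 1, 1, 1, 1, 1, 1]
  xyz:
    - [0.01, -0.0011, 0]
    - [0.01, -0.0011, 0]
    - [0.01, -0.0011, 0]
    - [0, 0, 0.02]
    - [0, 0, 0.02]
    - [0, 0, 0.02]
    - [0, 0, 0.02]
    - [0, 0, 0.02]
    - [0, 0, 0]
  yaw: [0, 0, 0, 0, 0, 0, 0, 0, 0]

```text
time: 10.7
tool_pos: [0.6124, 0.1312, 0.2148]
tcp_rot: [[0.003, 0.11, 0.994], [0.001, 0.994, -0.11], [-1.0, 0.001, 0.003]]
wrist_force: [0.0, 0.5, -0.7]
gripper_width: -0.006
```

Emit:
drive_tool:
  claw: [1, 1, 1, 1, 1, 1, 1, 1, 1, 1, 1, 1]
  xyz:
    - [-0.016, -0.0155, 0]
    - [-0.016, -0.0155, 0]
    - [-0.016, -0.0155, 0]
    - [-0.016, -0.0155, 0]
    - [-0.016, -0.0155, 0]
    - [-0.016, -0.0155, 0]
    - [-0.016, -0.0155, 0]
    - [-0.016, -0.0155, 0]
    - [-0.016, -0.0155, 0]
    - [-0.016, -0.0155, 0]
    - [0, 0, 0]
    - [0, 0, 0]
  yaw: [0, 0, 0, 0, 0, 0, 0, 0, 0, 0, 0, 0]

```text
time: 11.9
tool_pos: [0.4513, -0.0242, 0.2122]
tcp_rot: [[0.0, 0.11, 0.994], [0.0, 0.994, -0.11], [-1.0, 0.0, 0.0]]
wrist_force: [-0.5, 0.1, 0.7]
gripper_width: -0.001
```

```bash
python3 -c "
from h import *
loc()
snap('scene','s2');snap('wrist','w2');snap('top','t2')
a=[cv2.imread(f'pics/{n}.png') for n in('s2','w2','t2')]
cv2.imwrite('pics/c2.png',np.hstack([a[0][140:440,140:440],cv2.resize(a[1],(400,300))]))
cv2.imwrite('pics/c2t.png',cv2.resize(a[2][100:340,180:460],None,fx=2.5,fy=2.5,interpolation=cv2.INTER_CUBIC))
"
```

```text
t 11.9 local -0.1357 -0.0605 z 0.2122 F local -0.52 0.02 0.65
```

View pics/c2.png

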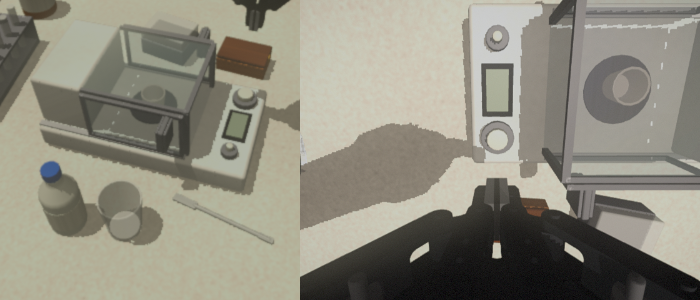

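View pics/c2t.png

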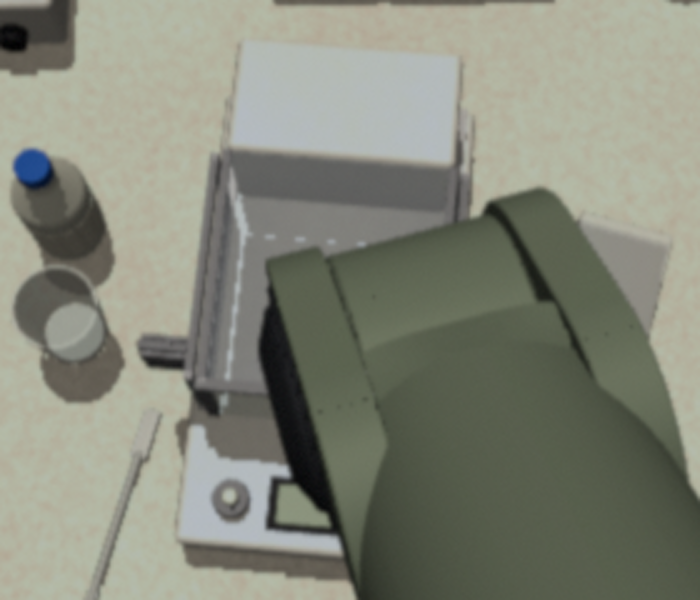

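The left door is at the front of the chamber, the surroundings are unmoved, and the fingertips are beside the tare key in the wrist view, key at about (496,137). I'll measure the key from this closer view.

```bash
python3 -c "
from h import *
s=loc();w=dict(np.load('pics/w2.npz'));T=np.eye(4);T[:3,:3]=s['tcp_rot'];T[:3,3]=s['tool_pos'];w['pose']=T@w['mount']
g=cv2.cvtColor(w['color'],cv2.COLOR_RGB2GRAY)[192:246,286:344]
_,m=cv2.threshold(g,0,255,cv2.THRESH_OTSU);n,l,st,ce=cv2.connectedComponentsWithStats(m);i=l[27,29];print(st[i])
p=ray(w,*(ce[i]+[286,192]),.068);d=p[:2]-O;print(p,d@X,d@Y,'depth z',np.median(pts(w)[215:223,311:319,2]))
P=pts(w);L=np.stack([(P[...,:2]-O)@X,(P[...,:2]-O)@Y],-1)
for s_ in(1,-1):
  k=(abs(P[...,2]-.147)<.004)&(L[...,1]*s_>.098)&(L[...,1]*s_<.126)&(abs(L[...,0])<.1);print(s_,k.sum(),np.percentile(L[k],[2,98],axis=0) if k.any() else 0)
"
```

```text
t 12.05 local -0.1356 -0.0598 z 0.2122 F local -0.04 0.13 0.61
[ 14  16  33  32 831]
[ 0.45323629 -0.02170532  0.068     ] -0.13402366467795146 -0.05786174425156564 depth z 0.07231230717541298
1 0 0
-1 889 [[-0.05220839 -0.12187441]
 [-0.03694436 -0.09842901]]
```

The wrist view confirms the right handle in its shut place (-0.052 to -0.037) and the key within 2 mm of the plan. Now descending onto the tare key.

Emit:
drive_tool:
  claw: [1, 1, 1, 1, 1, 1, 1, 1, 1, 1]
  xyz:
    - [0.001, 0.001, -0.02]
    - [0, 0, -0.02]
    - [0, 0, -0.02]
    - [0, 0, -0.02]
    - [0, 0, -0.02]
    - [0, 0, -0.02]
    - [0, 0, -0.01]
    - [0, 0, -0.007]
    - [0, 0, 0]
    - [0, 0, 0]
  yaw: [0, 0, 0, 0, 0, 0, 0, 0, 0, 0]

```text
time: 13.05
tool_pos: [0.4522, -0.0229, 0.0758]
tcp_rot: [[0.001, 0.11, 0.994], [-0.0, 0.994, -0.11], [-1.0, 0.0, 0.001]]
wrist_force: [0.2, -0.9, -0.9]
gripper_width: -0.002
```

Emit:
drive_tool:
  claw: [1, 1, 1, 1, 1]
  xyz:
    - [0, 0, -0.003]
    - [0, 0, -0.003]
    - [0, 0, -0.003]
    - [0, 0, 0]
    - [0, 0, 0]
  yaw: [0, 0, 0, 0, 0]

```text
time: 13.55
tool_pos: [0.4524, -0.0231, 0.0665]
tcp_rot: [[0.001, 0.11, 0.994], [0.0, 0.994, -0.11], [-1.0, 0.0, 0.001]]
wrist_force: [3.4, -1.4, 4.4]
gripper_width: 0.001
```

Emit:
drive_tool:
  claw: [1, 1, 1]
  xyz:
    - [0, 0, -0.002]
    - [0, 0, 0]
    - [0, 0, 0]
  yaw: [0, 0, 0]

```text
time: 13.85
tool_pos: [0.4525, -0.0231, 0.0655]
tcp_rot: [[0.002, 0.11, 0.994], [-0.001, 0.994, -0.11], [-1.0, -0.0, 0.002]]
wrist_force: [-5.4, -0.1, 36.5]
gripper_width: 0.0
```

36 N at z 0.0655 is a hard stop, about 3.5 mm above where I expected. I'll check the contact before trusting it.

```bash
python3 -c "
from h import *
s=loc();print(np.round(s['ft_torque'],3))
P=pts(dict(np.load('pics/w2.npz'),pose=0) if 0 else None) if 0 else None
s0=observe();snap('scene','s3');w=snap('wrist','w3')
t=dict(np.load('pics/top0.npz'));P=pts(t)
print('top: key',np.median(P[302:308,335:341,2]),'panel',np.median(P[308:318,300:320,2]),'power',np.median(P[298:301,271:274,2]))
import itertools
v,u=np.mgrid[294:316,326:352];d=np.hypot(u-338.5,v-304.5);
for lo,hi in((0,4),(4,6),(7.5,9),(9,10),(11.5,14)):
  k=(d>=lo)&(d<hi);print(lo,hi,np.median(P[294:316,326:352,2][k]).round(4))
a=cv2.imread('pics/s3.png');b=cv2.imread('pics/w3.png')
cv2.imwrite('pics/c3.png',np.hstack([cv2.resize(a[170:320,290:440],(450,450),interpolation=cv2.INTER_CUBIC),b[100:400:1,150:500][:,:350].copy() if 0 else cv2.resize(b[120:420,170:470],(350,450))]))
"
```

```text
t 13.85 local -0.1346 -0.0594 z 0.0655 F local -5.35 -0.74 36.49
[-0.231  0.984 -0.083]
top: key 0.07207764795784977 panel 0.05117710499805561 power 0.07183274162477982
0 4 0.072
4 6 0.0723
7.5 9 0.0633
9 10 0.0625
11.5 14 0.0518
```

View pics/c3.png

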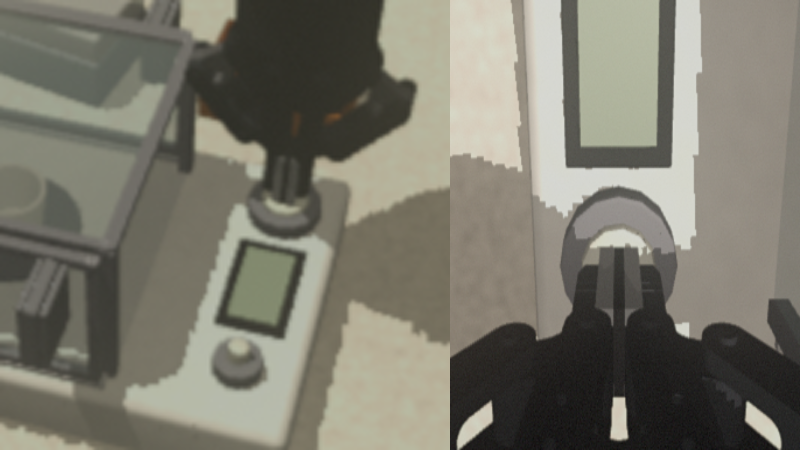

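The tip sits on the tare key and nothing else is touched. The moment fits a central contact, and both cameras put the key top near 0.072, so this is about 6 mm of travel. I'll release slowly and use the spring force to confirm it.

Emit:
drive_tool:
  claw: [1, 1, 1]
  xyz:
    - [0, 0, 0.002]
    - [0, 0, 0]
    - [0, 0, 0]
  yaw: [0, 0, 0]

```text
time: 14.25
tool_pos: [0.4523, -0.0231, 0.0665]
tcp_rot: [[0.001, 0.11, 0.994], [0.0, 0.994, -0.11], [-1.0, 0.0, 0.001]]
wrist_force: [2.9, -0.9, 4.7]
gripper_width: 0.005
```

Emit:
drive_tool:
  claw: [1, 1, 1]
  xyz:
    - [0, 0, 0.002]
    - [0, 0, 0]
    - [0, 0, 0]
  yaw: [0, 0, 0]

```text
time: 14.55
tool_pos: [0.4519, -0.023, 0.0683]
tcp_rot: [[-0.0, 0.11, 0.994], [0.0, 0.994, -0.11], [-1.0, 0.0, -0.0]]
wrist_force: [2.2, 0.1, 3.8]
gripper_width: -0.002
```

Emit:
drive_tool:
  claw: [1, 1, 1]
  xyz:
    - [0, 0, 0.002]
    - [0, 0, 0]
    - [0, 0, 0]
  yaw: [0, 0, 0]

```text
time: 14.85
tool_pos: [0.4516, -0.0231, 0.0702]
tcp_rot: [[-0.0, 0.11, 0.994], [-0.0, 0.994, -0.11], [-1.0, -0.0, -0.0]]
wrist_force: [1.5, 0.2, 2.7]
gripper_width: -0.002
```

Emit:
drive_tool:
  claw: [1, 1, 1]
  xyz:
    - [0, 0, 0.003]
    - [0, 0, 0]
    - [0, 0, 0]
  yaw: [0, 0, 0]

```text
time: 15.15
tool_pos: [0.4516, -0.0232, 0.0732]
tcp_rot: [[-0.0, 0.11, 0.994], [-0.0, 0.994, -0.11], [-1.0, -0.0, -0.0]]
wrist_force: [-0.2, 0.3, -0.5]
gripper_width: 0.003
```

The spring profile fits: about 5 N at the bottom, falling to zero at about 0.0715, so full 6 mm travel and release. I'll lift clear, back off and check everything.

Emit:
drive_tool:
  claw: [1, 1, 1, 1, 1, 1, 1, 1]
  xyz:
    - [0, 0, 0.02]
    - [0, 0, 0.03]
    - [0, 0, 0.04]
    - [0, 0, 0.04]
    - [0, 0, 0.04]
    - [0, 0, 0.03]
    - [0, 0, 0]
    - [0, 0, 0]
  yaw: [0, 0, 0, 0, 0, 0, 0, 0]

```text
time: 15.95
tool_pos: [0.4518, -0.0232, 0.2734]
tcp_rot: [[0.001, 0.11, 0.994], [-0.0, 0.994, -0.11], [-1.0, -0.0, 0.001]]
wrist_force: [-0.6, -0.5, 0.5]
gripper_width: -0.0
```

Emit:
drive_tool:
  claw: [1, 1, 1, 1, 1, 1, 1, 1, 1, 1, 1, 1]
  xyz:
    - [-0.005, -0.03, 0]
    - [-0.005, -0.03, 0]
    - [-0.005, -0.03, 0]
    - [-0.005, -0.03, 0]
    - [-0.005, -0.03, 0]
    - [-0.005, -0.03, 0]
    - [-0.005, -0.03, 0]
    - [-0.005, -0.03, 0]
    - [-0.005, -0.03, 0]
    - [-0.005, -0.03, 0]
    - [0, 0, 0]
    - [0, 0, 0]
  yaw: [0, 0, 0, 0, 0, 0, 0, 0, 0, 0, 0, 0]

```text
time: 17.15
tool_pos: [0.4013, -0.3228, 0.2719]
tcp_rot: [[-0.002, 0.111, 0.994], [0.002, 0.994, -0.111], [-1.0, 0.001, -0.002]]
wrist_force: [0.6, 0.9, -0.4]
gripper_width: 0.001
```

```bash
python3 -c "
from h import *
loc();t=handles();cv2.imwrite('pics/t4.png',cv2.resize(t['color'][100:340,180:460,::-1],None,fx=2.5,fy=2.5))
P=pts(t);print('key z',np.median(P[302:308,335:341,2]))
t0=np.load('pics/top0.npz')['color']
d=cv2.absdiff(t0,t['color']).max(-1)
for n,(a,b,c,e) in dict(left=(180,235,150,350),right=(395,450,180,330),pan=(285,335,200,245)).items(): print(n,(d[c:e,a:b]>50).sum())
"
```

```text
t 17.15 local -0.1526 -0.3628 z 0.2719 F local 0.53 0.95 -0.43
L 146 x range [-0.053  -0.0377] q~ -0.0009
R 149 x range [-0.0531 -0.0376] q~ -0.0009
key z 0.07191716213236399
left 0
right 0
pan 0
```

View pics/t4.png

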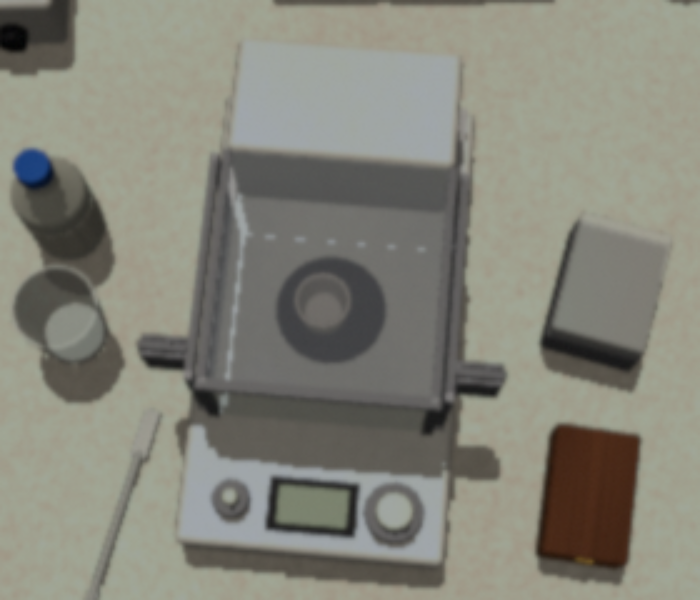

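The handles, at (165,350) and (480,378), are both in the shut place. The tare key is up and nothing else has moved. Handing in.

```bash
python3 -c "
from workcell import finish_job
print(finish_job())"
```

```text
the job is handed in; nothing more can be done
None
```

The balance is ready to weigh: both glass doors are shut and the tare key was pressed right down and came back up. I handed the job in at about 17 s.

- **Doors:** I pushed each handle's rear face with the shut fingertips, right door first, until it met its hard stop (13.6 N on the right, 9.8 N on the left). The last top view puts both handles at -0.053 to -0.038 m in the balance's frame, which is the shut position to within about 1 mm.
- **Tare key:** I pressed it only after both doors were shut, down to a hard stop. On the slow release the force fell from about 5 N to zero by about z 0.073, which fits the full 6 mm travel.
- **Surroundings:** Comparing the first and last top views showed no change around the crucible or in the areas left and right of the balance. The power key was never approached.

**Check that disagreed:** the key's top measured about 0.072 m high rather than the stated 0.068. It bottomed at TCP height 0.0655 instead of 0.062, with a brief 36.5 N through the fingertips. That is under the 40 N limit, which applies to the arm and gripper body, but harder than the 5 N the key needs.

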